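# Take the depth of the feeder post hole

## Task

Measure the hole in the bird feeder's post foot with the depth gauge: lift the gauge out of its stand by its head and lower it straight into the hole, so that the block itself pushes the brass stop up the rod, until the rod bottoms out; keep a light pressure on the bottom for two seconds, never a hard one (20 N breaks the plug loose). Then let go and leave the gauge standing in the hole with its stop resting on the block; do not touch the stop or tip the gauge over, and leave the other things on the bench where they are.

Things in the scene. Friction and masses are not known exactly. Their poses are not given: they have to be found in the camera images.
- gauge: The depth gauge, a loose tool of about 180 g in all: a plain straight steel rod 12 mm thick with a bevelled foot and a dark round wooden head on top, 135 mm long in all. Origin at the centre of the rod's foot, z up along the rod to the head. The head is a cylinder 24 mm across, from 95 to 135 mm above the foot; hold it there. It starts standing upright in the stand.
- stop: The gauge's stop: a brass collar, 36 mm across and 14 mm thick, round the rod below the head. Origin at the centre of its underside, z up along the rod. It grips the rod by friction: it stays where it is on the rod until pushed along with about 4 N, then slides steadily under that force. At the start its underside is 24 to 30 mm above the rod's foot; it can be pushed up to 74 mm above the foot.
- foot: The bird feeder's post foot: a square birch block 100 x 100 mm and 80 mm tall, fixed to the bench, with one round hole going straight down in the middle of its top and four small flat steel screw heads at its corners. Origin at the centre of its underside, z up.
- bore_mouth (a point): Centre of the hole's mouth, level with the top face of the block. The hole is 14 mm across with a 2 mm bevel at the mouth, and vertical. It is blind: its floor lies somewhere between 32 and 56 mm below the top face, differently each time, and is not told.
- plug: The hard wooden plug, driven in from below, whose top end is the floor of the hole. Origin at the centre of the block's underside; the plug's length, and so the depth of the hole, is not told and has to be felt. It is hard: once the rod is on it, the force climbs by roughly 10 N for each further mm of travel of a stiff arm, on top of the 4 N of the sliding stop.
- stand: The gauge's stand: a low square wooden block 70 x 70 mm and 30 mm tall, fixed to the bench, with a round socket 13.5 mm across and 20 mm deep in the middle of its top, in which the gauge stands with its foot 10 mm above the bench. Origin at the centre of its underside, z up.
- brush: Bystander: wooden dog brush lying bristles down, about 193 mm long with a 55 mm wide head and a narrower handle, 43 mm tall; origin at the middle of its length, underneath, long axis x with the handle to -x.
- jar: Bystander: glass mason jar with its lid on, 84 mm across, 130 mm tall; origin at the centre of its underside.
- mug: Bystander: closed steel travel mug, 76 mm across, 175 mm tall; origin at the centre of its underside.
- feeder: Bystander: clear plastic bird feeder tube lying down, 260 mm long along its y axis with square end caps 80 x 80 mm; origin at the centre of its underside.
- birchbox: Bystander: small closed birch box with hinges, 104 x 144 mm, 60 mm tall; origin at the centre of its underside.
- screwdriver: Bystander: screwdriver with a wooden handle, about 200 mm long, lying along its x axis; origin at its middle, underneath.
Mind the look-alikes: they are no part of the job. Leave any blue or turquoise look-alike of the gauge alone.

How it is judged:
On the way, in this order (a step that is already met when the one before it is completed fails the run):
1. the gauge is lifted clear of its stand (foot more than 40 mm above the stand's underside) (z of gauge in the frame of stand above 0.04 m), for 0.1 s.
2. the rod stands in the hole and presses on its floor with 2.5 to 18 N for a full second (horizontal distance between gauge and bore_mouth below 0.005 m and z of gauge in the frame of bore_mouth below -0.025 m and contact force between gauge and plug between 2.5 and 18 N), for 1 s.
At the end, for the whole second after the job is handed in: The gauge, released and at rest, stands upright (within 0.12 rad) in the hole, its foot within 5 mm of the hole's axis and more than 25 mm below the block's top face, and the underside of its stop is within 2.5 mm of the block's top face (horizontal distance between gauge and bore_mouth below 0.005 m and z of gauge in the frame of bore_mouth below -0.025 m and angle between gauge's own z axis and vertical below 0.12 rad and z of stop in the frame of bore_mouth between -0.0025 and 0.0025 m and linear speed of gauge below 0.02 m/s); the robot touches nothing.
It fails at once if the rod presses on the floor of the hole with more than 20 N (contact force between gauge and plug above 20 N).
It fails at once if the gripper or arm touches the stop (contact force between any of the fingers, the arm and stop above 0.5 N).
It fails at once if the gauge is tipped more than 0.6 rad (angle between gauge's own z axis and vertical above 0.6 rad).
It fails at once if a bystander is moved more than 25 mm (distance of any of brush, jar, mug, feeder, birchbox, screwdriver from where it was at the start of the episode above 0.025 m).
It also fails if it takes over 67 s, if anything falls off the work surface, if the arm or the gripper's body presses on something with over 40 N, if the wrist force passes 120 N, or if a joint passes its speed limit or range.

## Robot

A 7-joint arm with a two-finger parallel gripper is mounted at the origin on the work surface. World frame = base frame: x ahead of the robot, y to its left, z up, the work surface at z = 0. Lengths are in m, angles in rad, forces in N, time in s.
With the tool pointing down it reaches from about 0.4 to 0.85 m from the base axis. Payload 4.5 kg.
Tool frame: the origin (TCP) lies between the finger pads; the fingertips stand 19 mm ahead of it and the grasp point (between the pads) is the TCP; z points along the fingers, y is the line along which they close (so a half turn about z gives the same grasp; the last joint's range is limited). The gripper opens to 85 mm and grips with 20 to 120 N. Pads are 22 mm wide; open, the fingers measure 114 mm over their backs; the gripper's body (76 mm by 85 mm) begins 54 mm behind the grasp point. The pads swing forward as they close: fully open they stand 13 mm farther back than shut.
Start: joints at [-1.112, 0.689, -0.195, 1.565, 0.157, 0.902, -0.215], TCP at [0.258, 0.569, 0.222] pointing down, gripper open.
Joint ranges: [-3.01, 3.01], [-0.46, 2.08], [-1.47, 1.51], [0.13, 2.56], [-1, 4.14], [0.04, 2.09], [-2.66, 2.66]. Speed limits (rad/s): [2.57, 2.57, 3.14, 3.14, 3.14, 3.14, 3.14].

## Interface

Orientations are given as a unit quaternion [x, y, z, w].
In Python, from workcell import monitor, cams, ticket gives the robot as it stands.
- The arm moves only by the shell command python3 -m inch 'ROWS' [FORCE]. ROWS is JSON, one flat list of numbers, 7 for each row, row after row: the shift along the tool's x, y, z normalised to -1 to 1, where 1 is 0.02 m, then the turn, a rotation vector about the tool's x, y, z normalised to -1 to 1, where 1 is 4 degrees, then the finger opening in mm, from 0 to 85.4. A call has exactly 5 rows; each row shifts and turns the commanded pose from where the row before left it, along the tool's axes as they then stand; what a row does not reach is not made up. A row lasts 1/12 s, in which the tool goes at most 41.7 mm and 7.16 degrees, less where a joint would pass 70% of its speed; a pose out of reach is approached as far as the arm can. A call with a number of a shift or a turn outside -1 to 1 is refused whole. A call with a gripper value outside its range is refused whole. The fingers move at their own pace and stop on an object; FORCE is the grip in N (left out, the last holds). Time passes only in rows, so rows that do not move let the fingers close, or fill a call up. It gives the time, the measured TCP pose, the force, the opening and the grip force at its end, in the units of the state.
- monitor.get_obs(): the state, without advancing time (a new reading comes with each control period).
- cams.capture(name): name is "scene" or "top" or "wrist"; returns (picture, depth): 400x640x3 uint8, red, green, blue; 400x640 float32, m along the optical axis (not along the pixel's ray), 0 where there is no reading.
- cams.camera_model(name): a dict with "intrinsics" (3x3 intrinsics, pixels), "dist_coeffs" ([k1, k2, p1, p2, k3] as OpenCV has them; the pictures are not rectified), "T" (4x4, takes a point from camera to world coordinates); the wrist camera has in their place "hand_eye" (4x4, takes a point from camera to tool coordinates, whose origin is the TCP and whose axes are the flange's). Camera axes: x right, y down, z forward; pixel columns grow to the right and rows downward; lengths in m; the calibration is good to about 2 mm. A picture is of the moment at which its call begins: read the wrist's pose just before it. camera_model takes no time and is no camera call.
- ticket.hand_in(): hands the job in; it is judged then, once.
The state is a dict: "time": time; "joints": joint angles; "dq": joint speeds; "tau": joint torques, N m; "eef_pos": TCP position; "orientation": TCP orientation; "force": force on the tool from outside, world axes, zero at the start; "moment": the same for the moment, N m; "finger_gap": finger opening in m; "grasp_force": force on a finger pad.
Only numpy, scipy, OpenCV 4.12 (cv2) and the standard library are available. Lean on these libraries where they do the work, as an engineer would, in place of code of your own. Each camera call takes 0.05 s, during which the arm holds its last target. There are 200 camera calls.

## Working session

There is one attempt and no reset: what is moved stays moved. The work goes in short steps, Python scripts to look and compute and a shell command to move; the robot and the scene stay as the last step left them, time stands still between calls to the robot, and variables do not carry over. Pictures are saved under pics/ and viewed, at most 10 in all, crops included, and the job is handed in when it is done.

```bash
ls; mkdir -p pics
python3 - <<'E'
from workcell import monitor, cams
import cv2
for n in("scene","top"):
    p,d=cams.capture(n); cv2.imwrite(f"pics/{n}0.png",p[:,:,::-1]); m=cams.camera_model(n); print(n,m)
o=monitor.get_obs(); print(o)
E
```

```text
pics
scene {'intrinsics': array([[501.81288276,   0.        , 317.25071301],
       [  0.        , 501.81288276, 187.89981024],
       [  0.        ,   0.        ,   1.        ]]), 'dist_coeffs': array([-0.02414362,  0.        ,  0.        ,  0.        ,  0.        ]), 'T': array([[-0.63738871,  0.65419911, -0.4071353 ,  1.09822088],
       [ 0.77048679,  0.53476158, -0.34695845,  0.40614409],
       [-0.00925959, -0.53483977, -0.84490276,  1.10720658],
       [ 0.        ,  0.        ,  0.        ,  1.        ]])}
top {'intrinsics': array([[373.05276656,   0.        , 324.6058205 ],
       [  0.        , 373.05276656, 200.83992292],
       [  0.        ,   0.        ,   1.        ]]), 'dist_coeffs': array([-0.05785893,  0.        ,  0.        ,  0.        ,  0.        ]), 'T': array([[-0.04409682, -0.97417673,  0.22143885,  0.38618452],
       [-0.99902379,  0.04358382, -0.00720487,  0.01264188],
       [-0.00263234, -0.22154039, -0.97514764,  1.15998523],
       [ 0.        ,  0.        ,  0.        ,  1.        ]])}
{'time': 0.1, 'joints': array([-1.11222296,  0.68994581, -0.19448043,  1.56627357,  0.15725107,
        0.90248772, -0.21510687]), 'dq': array([-1.76630287e-03, -1.29796823e-03, -5.81934736e-04,  7.07267772e-05,
       -1.66262648e-03, -1.34480381e-04,  1.63391625e-03]), 'tau': array([-3.31526317e-03, -5.40601301e+01, -1.27135176e+00, -1.58987635e+01,
        9.45746637e-03,  4.37692768e-03, -1.31132447e-05]), 'eef_pos': array([0.2573661 , 0.56886924, 0.22092578]), 'orientation': array([ 2.10787315e-01,  9.77531564e-01, -8.56038971e-04, -1.29067712e-04]), 'force': array([ 0.51320014, -0.00984459, -0.20023871]), 'moment': array([-0.03111754, -0.00164913, -0.00492824]), 'grasp_force': 0.0, 'finger_gap': 0.08547143491676482}
```

View pics/scene0.png

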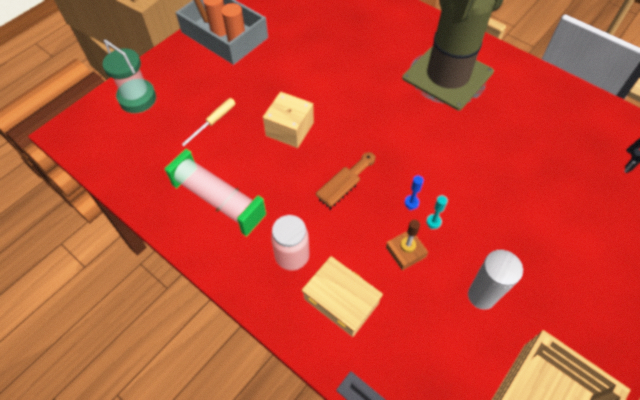

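View pics/top0.png

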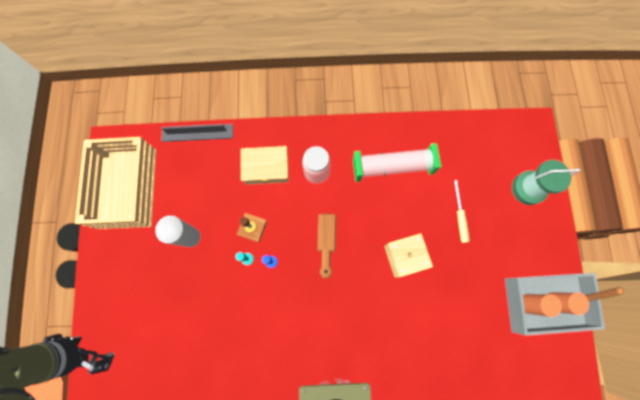

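The gauge candidates are the dark wooden head with the brass collar in the square stand (scene 410,235; top 245,225), the blue look-alike (scene 415,192; top 270,261) and the turquoise one (scene 438,212; top 244,258). I choose the dark head in the wooden stand. The foot is the birch block with the hole (scene 290,118; top 409,255), not the hinged box (top 264,164).

```bash
cat > h.py <<'E'
from workcell import monitor, cams
import cv2, numpy as np
from scipy.spatial.transform import Rotation as R
def pose(o):
    T=np.eye(4);T[:3,:3]=R.from_quat(o["orientation"]).as_matrix();T[:3,3]=o["eef_pos"];return T
def cam(n):
    o=monitor.get_obs(); p,d=cams.capture(n); m=cams.camera_model(n)
    T=m["T"] if "T" in m else pose(o)@m["hand_eye"]
    return p,d,m["intrinsics"],m["dist_coeffs"],T
def ray(c,uv):
    q=cv2.undistortPoints(np.float64(uv).reshape(-1,1,2),c[2],c[3])[:,0]
    return np.c_[q,np.ones(len(q))]
def onplane(c,uv,z):
    r=ray(c,uv)@c[4][:3,:3].T; t=c[4][:3,3]; return t+r*((z-t[2])/r[:,2])[:,None]
def cloud(c):
    h,w=c[1].shape; vu=np.mgrid[:h,:w]; uv=np.stack([vu[1],vu[0]],-1).reshape(-1,2)
    P=ray(c,uv)*c[1].reshape(-1,1); return (P@c[4][:3,:3].T+c[4][:3,3]).reshape(h,w,3)
def crop(c,u0,v0,u1,v1,k,f):
    cv2.imwrite(f,cv2.resize(c[0][v0:v1,u0:u1,::-1],None,fx=k,fy=k,interpolation=cv2.INTER_CUBIC))
E
python3 - <<'E'
from h import *
for n,bg,bf in(("scene",(380,205,440,275),(255,85,325,150)),("top",(228,205,276,250),(375,225,445,285))):
    c=cam(n); P=cloud(c)
    hsv=cv2.cvtColor(c[0],cv2.COLOR_RGB2HSV)
    for nm,b,zr in(("head",bg,(.09,.16)),("stand",bg,(.022,.036)),("foot",bf,(.072,.088))):
        s=P[b[1]:b[3],b[0]:b[2]]; m=(s[...,2]>zr[0])&(s[...,2]<zr[1])&(c[1][b[1]:b[3],b[0]:b[2]]>0)
        q=s[m]; ys,xs=np.nonzero(m)
        r=cv2.minAreaRect((q[:,:2]*1000).astype(np.float32))
        print(n,nm,len(q),np.median(q,0).round(4),q.min(0).round(3),q.max(0).round(3),r,xs.mean()+b[0],ys.mean()+b[1])
    if n=="scene": crop(c,380,165,460,275,5,"pics/g1.png")
    else: crop(c,375,225,445,285,8,"pics/f1.png")
E
```

```text
scene head 208 [0.5748 0.2364 0.1347] [0.481 0.222 0.092] [0.584 0.25  0.151] ((532.7593383789062, 236.7090606689453), (22.74152946472168, 102.4837646484375), 84.82781982421875) 417.2019230769231 224.26923076923077
scene stand 693 [0.5777 0.2403 0.0306] [0.46  0.164 0.022] [0.615 0.278 0.036] ((536.6237182617188, 225.73599243164062), (164.2059783935547, 95.95629119873047), 12.374552726745605) 408.2164502164502 246.2929292929293
scene foot 1147 [ 0.4645 -0.2332  0.0804] [ 0.401 -0.295  0.072] [ 0.522 -0.174  0.087] ((461.1029052734375, -235.58694458007812), (104.57902526855469, 103.52409362792969), 13.686357498168945) 287.9860505666957 110.82824760244115
top head 83 [0.5695 0.2309 0.1434] [0.56  0.223 0.106] [0.581 0.245 0.149] ((570.426513671875, 233.79998779296875), (22.36861801147461, 20.93484115600586), 89.75646209716797) 244.06024096385542 221.4578313253012
top stand 371 [0.5639 0.2264 0.0297] [0.528 0.19  0.022] [0.615 0.277 0.036] ((572.1466674804688, 234.02001953125), (71.05907440185547, 70.27600860595703), 68.98577880859375) 252.1212938005391 227.59029649595686
top foot 1204 [ 0.4616 -0.2335  0.0797] [ 0.402 -0.293  0.072] [ 0.52  -0.174  0.086] ((461.9820861816406, -235.06723022460938), (100.89479064941406, 101.79248046875), 13.874619483947754) 409.79485049833886 254.72425249169436
```

View pics/g1.png

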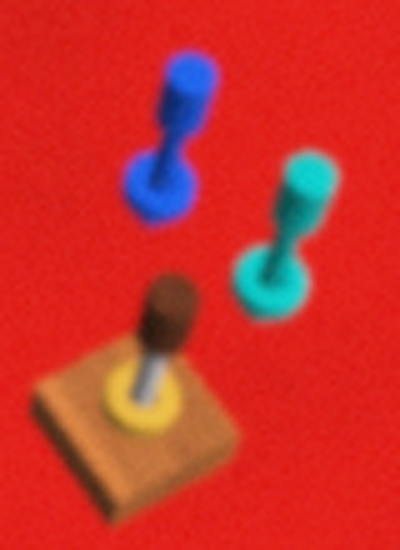

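The crop confirms the choice: the dark brown head, steel rod and brass collar in the square stand. The gauge is at about (0.572, 0.234) and the hole at about (0.462, -0.235). In the tool frame the shift to the gauge is about (-0.425, -0.175) m.

```bash
python3 -m inch '[-0.85,-0.35,-0.4,0,0,0,85, -0.85,-0.35,-0.4,0,0,0,85, -0.85,-0.35,-0.4,0,0,0,85, -0.85,-0.35,-0.4,0,0,0,85, -0.85,-0.35,-0.4,0,0,0,85]' 40
python3 -m inch '[-0.85,-0.35,0,0,0,0,85, -0.85,-0.35,0,0,0,0,85, -0.85,-0.35,0,0,0,0,85, -0.85,-0.35,0,0,0,0,85, -0.85,-0.35,0,0,0,0,85]'
```

```text
time: 0.62
eef_pos: [0.321, 0.5017, 0.2619]
orientation: [0.211, 0.978, -0.0, -0.0]
force: [0.1, 0.5, 0.4]
finger_gap: 0.0848
grasp_force: 0.0
time: 1.03
eef_pos: [0.3841, 0.4348, 0.2616]
orientation: [0.211, 0.978, -0.0, -0.0]
force: [0.3, 0.8, 0.1]
finger_gap: 0.0848
grasp_force: 0.0
```

```bash
for i in 1; do python3 -m inch '[-0.85,-0.35,0,0,0,0,85, -0.85,-0.35,0,0,0,0,85, -0.85,-0.35,0,0,0,0,85, -0.85,-0.35,0,0,0,0,85, -0.85,-0.35,0,0,0,0,85]'; done
python3 -m inch '[-0.85,-0.35,0,0,0,0,85, -0.85,-0.35,0,0,0,0,85, -0.85,-0.35,0,0,0,0,85, -0.85,-0.35,0,0,0,0,85, -0.85,-0.35,0,0,0,0,85]'
python3 - <<'E'
from h import *
c=cam("wrist"); print(monitor.get_obs()["eef_pos"],monitor.get_obs()["orientation"],cams.camera_model("wrist")["hand_eye"].round(3),c[2].round(0))
cv2.imwrite("pics/w1.png",c[0][:,:,::-1])
E
```

```text
time: 1.45
eef_pos: [0.4471, 0.3678, 0.2615]
orientation: [0.211, 0.978, -0.0, -0.0]
force: [0.8, -0.6, 0.4]
finger_gap: 0.085
grasp_force: 0.0
time: 1.87
eef_pos: [0.5101, 0.301, 0.2615]
orientation: [0.211, 0.978, -0.0, -0.0]
force: [0.2, 0.2, 1.0]
finger_gap: 0.085
grasp_force: 0.0
[0.51370921 0.29638962 0.2613641 ] [ 0.21377884  0.97687956 -0.00157794  0.00156506] [[-0.001 -0.953 -0.303  0.077]
 [ 1.    -0.001 -0.001  0.001]
 [ 0.    -0.303  0.953 -0.153]
 [ 0.     0.     0.     1.   ]] [[332.   0. 318.]
 [  0. 332. 205.]
 [  0.   0.   1.]]
```

View pics/w1.png

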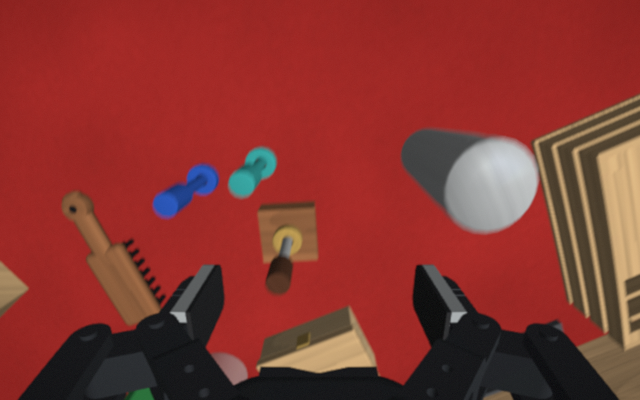

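The view shows the gauge head at (280,275), its collar at (287,240) and the stand at (288,232), with the mug to the right at (490,185). I'll measure it now that the arm is still.

```bash
cat >> h.py <<'E'
def gauge(c,b=None):
    P=cloud(c); hsv=cv2.cvtColor(c[0],cv2.COLOR_RGB2HSV).astype(int)
    a=np.zeros(c[1].shape,bool)
    if b: a[b[1]:b[3],b[0]:b[2]]=1
    else: a[:]=1
    brass=a&(hsv[...,0]>17)&(hsv[...,0]<32)&(hsv[...,1]>130)&(hsv[...,2]>90)
    near=(np.hypot(P[...,0]-.572,P[...,1]-.234)<.05)&(c[1]>0)&a
    hd=near&(P[...,2]>.09); top=near&(P[...,2]>.138)&(P[...,2]<.155); st=near&(P[...,2]>.022)&(P[...,2]<.036)
    for n,m in(("head",hd),("top",top),("stand",st),("brass",brass&near)):
        if m.sum()<5: print(n,"none");continue
        q=P[m]; (x,y),(w,h),an=cv2.minAreaRect((q[:,:2]*1000).astype(np.float32)); e=cv2.minEnclosingCircle((q[:,:2]*1000).astype(np.float32))
        print(n,m.sum(),"med",np.median(q,0).round(4),"rect",round(x,1),round(y,1),round(w,1),round(h,1),round(an,1),"circ",np.round(e[0],1),round(e[1],1))
E
python3 - <<'E'
from h import *
c=cam("wrist"); gauge(c,(230,180,340,310))
o=monitor.get_obs();print(o["eef_pos"],o["orientation"])
E
```

```text
head 886 med [0.5658 0.2377 0.1441] rect 570.3 234.8 23.1 23.6 62.4 circ [570.3 234.6] 12.0
top 535 med [0.5687 0.2356 0.1453] rect 570.2 234.5 23.1 23.5 56.2 circ [570.3 234.6] 12.0
stand 2176 med [0.56   0.2415 0.0305] rect 570.4 233.9 68.9 71.2 69.2 circ [570. 234.] 48.8
brass 475 med [0.5651 0.239  0.0484] rect 569.4 231.6 39.3 34.9 80.4 circ [572.1 230.6] 21.5
[0.51234218 0.29786331 0.2613137 ] [ 2.13836519e-01  9.76868232e-01 -1.20782756e-03  9.70069674e-04]
```

```bash
python3 -m inch '[0,0,0,0,0,0,85, 0,0,0,0,0,0,85, 0,0,0,0,0,0,85, 0,0,0,0,0,0,85, 0,0,0,0,0,0,85]'
python3 - <<'E'
from h import *
o=monitor.get_obs();print(o["eef_pos"],o["orientation"]); c=cam("wrist"); gauge(c,(230,180,340,310))
for i in range(3):
  cams.capture("wrist"); o=monitor.get_obs();print(o["time"],o["eef_pos"],o["orientation"])
E
```

```text
time: 2.38
eef_pos: [0.509, 0.3027, 0.2618]
orientation: [0.21, 0.978, 0.0, -0.0]
force: [0.5, -0.6, -0.2]
finger_gap: 0.0851
grasp_force: 0.0
[0.50900649 0.30265998 0.26175342] [ 2.10032645e-01  9.77694345e-01  1.82787831e-04 -1.50367835e-04]
head 897 med [0.5657 0.2378 0.1438] rect 570.4 234.9 23.3 23.9 79.5 circ [570.1 234.3] 12.4
top 532 med [0.5689 0.2356 0.1454] rect 570.4 234.6 23.0 23.9 67.2 circ [570.1 234.3] 12.4
stand 2146 med [0.5598 0.2413 0.0305] rect 570.2 233.9 69.2 70.9 69.1 circ [570.2 234.4] 48.6
brass 470 med [0.565  0.2394 0.0483] rect 569.0 234.0 36.7 33.6 58.8 circ [570.5 231.7] 20.7
2.4833 [0.5093163  0.30224271 0.26173994] [ 2.10367436e-01  9.77622388e-01  7.83174101e-05 -3.88547829e-05]
2.5333 [0.50940763 0.3021566  0.26174496] [ 2.10483730e-01  9.77597357e-01  7.85865656e-05 -2.73440637e-05]
2.5833 [0.50950456 0.30197571 0.2617098 ] [ 2.10628824e-01  9.77566109e-01  3.28611091e-05 -2.10382342e-05]
```

```bash
python3 -m inch '[-0.84,-0.36,0,0,0,0,85, -0.83,-0.36,0,0,0,0,85, -0.83,-0.37,0,0,0,0,85, -0.83,-0.36,0,0,0,0,85, -0.83,-0.37,0,0,0,0,85]'
python3 -m inch '[0,0,0,0,0,0,85, 0,0,0,0,0,0,85, 0,0,0,0,0,0,85, 0,0,0,0,0,0,85, 0,0,0,0,0,0,85]'
python3 -m inch '[0,0,0,0,0,0,85, 0,0,0,0,0,0,85, 0,0,0,0,0,0,85, 0,0,0,0,0,0,85, 0,0,0,0,0,0,85]'
python3 - <<'E'
from h import *
c=cam("wrist"); gauge(c,(230,180,400,400)); o=monitor.get_obs();print(o["eef_pos"],o["orientation"],o["joints"].round(2))
E
```

```text
time: 3.0
eef_pos: [0.571, 0.2337, 0.2617]
orientation: [0.211, 0.978, 0.0, -0.0]
force: [0.2, -0.2, -0.2]
finger_gap: 0.0848
grasp_force: 0.0
time: 3.42
eef_pos: [0.5696, 0.2357, 0.2618]
orientation: [0.21, 0.978, 0.0, -0.0]
force: [-0.1, 0.5, -0.6]
finger_gap: 0.0848
grasp_force: 0.0
time: 3.83
eef_pos: [0.5705, 0.2344, 0.2617]
orientation: [0.211, 0.978, 0.0, 0.0]
force: [-0.6, -1.0, -0.3]
finger_gap: 0.085
grasp_force: 0.0
head 5462 med [0.5616 0.2381 0.3512] rect 566.8 236.6 41.6 31.5 64.6 circ [562.1 238.6] 21.0
top 614 med [0.5692 0.2341 0.1453] rect 570.1 234.0 23.1 22.9 82.7 circ [570.2 233.7] 11.9
stand 555 med [0.5934 0.2384 0.0306] rect 593.5 225.0 69.2 22.8 65.9 circ [591.9 225.8] 35.8
brass 6 med [0.5778 0.2419 0.0781] rect 572.2 239.0 32.0 11.3 31.1 circ [575.1 234.2] 16.0
[0.57047576 0.23435225 0.26171026] [2.10819489e-01 9.77525008e-01 4.08620414e-05 3.10473423e-05] [-0.34  0.64 -0.23  1.54  0.16  0.98  0.53]
```

Aligned within 1 mm. Next I descend 135 mm to z≈0.127 and close.

```bash
python3 -m inch '[0,0,0.75,0,0,0,85, 0,0,0.75,0,0,0,85, 0,0,0.75,0,0,0,85, 0,0,0.75,0,0,0,85, 0,0,0.75,0,0,0,85]'
python3 -m inch '[0,0,0.6,0,0,0,85, 0,0,0.6,0,0,0,85, 0,0,0.6,0,0,0,85, 0,0,0.6,0,0,0,85, 0,0,0.6,0,0,0,85]'
python3 -m inch '[0,0,0,0,0,0,60, 0,0,0,0,0,0,40, 0,0,0,0,0,0,32, 0,0,0,0,0,0,30, 0,0,0,0,0,0,28]' 30
python3 -m inch '[0,0,0,0,0,0,26, 0,0,0,0,0,0,24, 0,0,0,0,0,0,22, 0,0,0,0,0,0,18, 0,0,0,0,0,0,18]' 30
python3 -m inch '[0,0,0,0,0,0,15, 0,0,0,0,0,0,15, 0,0,0,0,0,0,15, 0,0,0,0,0,0,15, 0,0,0,0,0,0,15]' 40
```

```text
time: 4.3
eef_pos: [0.5705, 0.2343, 0.1861]
orientation: [0.211, 0.978, 0.0, 0.0]
force: [-0.3, -0.7, 0.7]
finger_gap: 0.0849
grasp_force: 0.0
time: 4.72
eef_pos: [0.5706, 0.2344, 0.126]
orientation: [0.211, 0.978, 0.0, 0.0]
force: [-0.6, 0.1, -0.3]
finger_gap: 0.0855
grasp_force: 0.0
time: 5.13
eef_pos: [0.571, 0.2346, 0.1275]
orientation: [0.211, 0.978, 0.0, 0.001]
force: [0.4, 0.9, 0.3]
finger_gap: 0.0286
grasp_force: 0.0
time: 5.55
eef_pos: [0.5709, 0.2345, 0.1273]
orientation: [0.211, 0.978, 0.0, 0.0]
force: [-0.1, -0.4, 4.4]
finger_gap: 0.022
grasp_force: 29.3
time: 5.97
eef_pos: [0.5709, 0.2346, 0.1273]
orientation: [0.211, 0.978, 0.0, 0.001]
force: [0.7, -0.4, 5.9]
finger_gap: 0.0213
grasp_force: 38.9
```

```bash
python3 -m inch '[0,0,-0.3,0,0,0,15, 0,0,-0.3,0,0,0,15, 0,0,-0.3,0,0,0,15, 0,0,-0.3,0,0,0,15, 0,0,-0.3,0,0,0,15]'
python3 -m inch '[0,0,-0.6,0,0,0,15, 0,0,-0.6,0,0,0,15, 0,0,-0.6,0,0,0,15, 0,0,-0.6,0,0,0,15, 0,0,-0.6,0,0,0,15]'
python3 -m inch '[0,0,-0.6,0,0,0,15, 0,0,-0.6,0,0,0,15, 0,0,-0.6,0,0,0,15, 0,0,-0.6,0,0,0,15, 0,0,0,0,0,0,15]'
python3 - <<'E'
from h import *
c=cam("scene"); crop(c,340,130,460,290,3,"pics/l1.png"); o=monitor.get_obs();print(o["eef_pos"],o["force"],o["finger_gap"],o["grasp_force"])
E
```

```text
time: 6.38
eef_pos: [0.5703, 0.2343, 0.1572]
orientation: [0.211, 0.978, -0.0, -0.0]
force: [-0.4, -0.5, -0.6]
finger_gap: 0.0217
grasp_force: 39.3
time: 6.8
eef_pos: [0.5703, 0.2342, 0.2176]
orientation: [0.211, 0.978, -0.0, -0.0]
force: [-0.1, -0.8, -2.3]
finger_gap: 0.0215
grasp_force: 39.3
time: 7.22
eef_pos: [0.5717, 0.235, 0.2675]
orientation: [0.211, 0.978, 0.002, 0.002]
force: [0.2, -0.6, -1.6]
finger_gap: 0.0218
grasp_force: 39.4
[0.57112696 0.23471614 0.26611205] [ 0.27208512 -0.33452418 -2.3258263 ] 0.021455810832058886 39.3792861700058
```

View pics/l1.png

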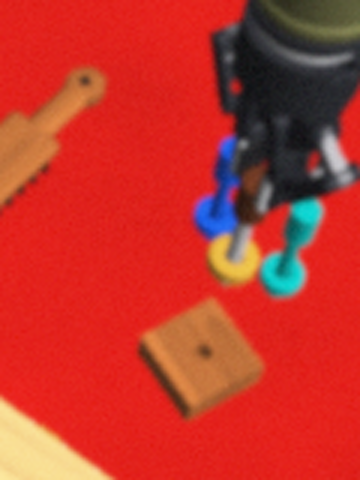

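The gauge is held upright and clear of the stand. Next I move to a viewing point beside the hole, with the hole about 60 mm on the tool's +x side.

```bash
python3 -m inch '[-0.1,-0.3,0,0,0,0,15, -0.2,-0.6,0,0,0,0,15, -0.26,-0.8,0,0,0,0,15, -0.26,-0.8,0,0,0,0,15, -0.26,-0.8,0,0,0,0,15]'
python3 -m inch '[-0.26,-0.8,0,0,0,0,15, -0.26,-0.8,0,0,0,0,15, -0.26,-0.8,0,0,0,0,15, -0.26,-0.8,0,0,0,0,15, -0.26,-0.8,0,0,0,0,15]'
python3 -m inch '[-0.26,-0.8,0,0,0,0,15, -0.26,-0.8,0,0,0,0,15, -0.26,-0.8,0,0,0,0,15, -0.26,-0.8,0,0,0,0,15, -0.26,-0.8,0,0,0,0,15]'
python3 -m inch '[-0.26,-0.8,0,0,0,0,15, -0.26,-0.8,0,0,0,0,15, -0.26,-0.8,0,0,0,0,15, -0.26,-0.8,0,0,0,0,15, -0.26,-0.8,0,0,0,0,15]'
python3 -m inch '[-0.26,-0.8,0,0,0,0,15, -0.26,-0.8,0,0,0,0,15, -0.26,-0.8,0,0,0,0,15, -0.26,-0.8,0,0,0,0,15, -0.26,-0.8,0,0,0,0,15]'
python3 -m inch '[-0.26,-0.8,0,0,0,0,15, -0.26,-0.8,0,0,0,0,15, -0.26,-0.8,0,0,0,0,15, -0.26,-0.8,0,0,0,0,15, -0.26,-0.8,0,0,0,0,15]'
python3 -m inch '[-0.26,-0.8,0,0,0,0,15, -0.2,-0.6,0,0,0,0,15, -0.1,-0.3,0,0,0,0,15, 0,0,0,0,0,0,15, 0,0,0,0,0,0,15]'
python3 -m inch '[0,0,0,0,0,0,15, 0,0,0,0,0,0,15, 0,0,0,0,0,0,15, 0,0,0,0,0,0,15, 0,0,0,0,0,0,15]'
python3 - <<'E'
from h import *
o=monitor.get_obs();print(o["eef_pos"],o["orientation"],o["force"])
c=cam("wrist"); cv2.imwrite("pics/w2.png",c[0][:,:,::-1]); np.savez("w2.npz",*c)
E
```

```text
time: 7.68
eef_pos: [0.562, 0.1626, 0.2637]
orientation: [0.211, 0.977, -0.001, -0.001]
force: [0.4, -0.6, -2.0]
finger_gap: 0.0215
grasp_force: 39.4
time: 8.1
eef_pos: [0.5525, 0.079, 0.2638]
orientation: [0.211, 0.977, -0.001, -0.001]
force: [1.0, -0.2, -2.4]
finger_gap: 0.0213
grasp_force: 39.4
time: 8.52
eef_pos: [0.5429, -0.0044, 0.2638]
orientation: [0.211, 0.977, -0.001, -0.001]
force: [1.0, 0.4, -2.0]
finger_gap: 0.0213
grasp_force: 39.4
time: 8.93
eef_pos: [0.5334, -0.0878, 0.2638]
orientation: [0.211, 0.977, -0.001, -0.001]
force: [0.8, -0.1, -2.3]
finger_gap: 0.0213
grasp_force: 39.3
time: 9.35
eef_pos: [0.5239, -0.1712, 0.2638]
orientation: [0.211, 0.977, -0.0, -0.001]
force: [0.1, -0.2, -2.0]
finger_gap: 0.0214
grasp_force: 39.4
time: 9.77
eef_pos: [0.5144, -0.2546, 0.2637]
orientation: [0.211, 0.977, -0.0, -0.001]
force: [-0.1, -0.0, -2.0]
finger_gap: 0.0217
grasp_force: 39.4
time: 10.18
eef_pos: [0.5124, -0.2878, 0.2643]
orientation: [0.211, 0.978, 0.0, -0.0]
force: [-0.6, 0.1, -0.9]
finger_gap: 0.0215
grasp_force: 39.4
time: 10.6
eef_pos: [0.5129, -0.2879, 0.2647]
orientation: [0.21, 0.978, 0.0, 0.0]
force: [0.2, -0.8, -1.6]
finger_gap: 0.0216
grasp_force: 39.4
[ 0.51289616 -0.28786708  0.26473346] [2.10424262e-01 9.77610159e-01 6.91979489e-05 4.47538619e-05] [ 0.22938602 -0.82436788 -1.61241927]
```

View pics/w2.png

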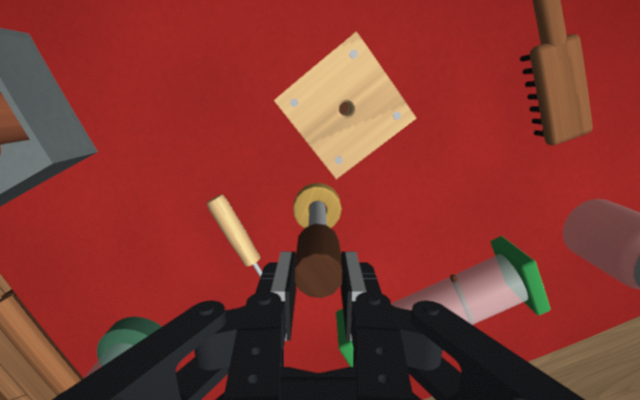

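The hole is at (347,108), the brass stop at (317,206) and the head at (319,272). I'll measure the hole, the block and the gauge's axis in the grip.

```bash
cat > meas.py <<'E'
from h import *
def hole(c,b):
    g=cv2.cvtColor(c[0],cv2.COLOR_RGB2GRAY); s=g[b[1]:b[3],b[0]:b[2]]
    m=(s<.6*np.median(s)).astype(np.uint8); k,cs=max(((len(q),q) for q in cv2.findContours(m,0,1)[0]),key=lambda t:cv2.contourArea(t[1]))
    (u,v),r=cv2.minEnclosingCircle(cs); M=cv2.moments(cs); u,v=M["m10"]/M["m00"],M["m01"]/M["m00"]
    print("hole px",u+b[0],v+b[1],r,"world",onplane(c,[(u+b[0],v+b[1])],.08).round(4))
def brass(c,b,T):
    P=cloud(c); h=cv2.cvtColor(c[0],cv2.COLOR_RGB2HSV).astype(int)
    m=np.zeros(c[1].shape,bool); m[b[1]:b[3],b[0]:b[2]]=1
    m&=(h[...,0]>17)&(h[...,0]<32)&(h[...,1]>110)&(h[...,2]>60)&(c[1]>0)
    q=P[m]; z=np.percentile(q[:,2],70); t=q[abs(q[:,2]-z)<.003]
    e=cv2.minEnclosingCircle((t[:,:2]*1000).astype(np.float32)); print("stop top z",z.round(4),len(t),"centre mm",np.round(e[0],1),round(e[1],1))
    print(" in tool:",(np.linalg.inv(T)@[e[0][0]/1000,e[0][1]/1000,z,1])[:3].round(4))
if __name__=="__main__":
    c=list(np.load("w2.npz").values()); T=pose(monitor.get_obs())
    hole(c,(330,90,365,125))
    P=cloud(c); m=(abs(P[...,2]-.08)<.006)&(c[1]>0); m[190:]=0
    r=cv2.minAreaRect((P[m][:,:2]*1000).astype(np.float32)); print("block",r,np.median(P[m],0).round(4))
    brass(c,(285,175,350,235),T)
    m=(c[1]>0); m[:220]=0; m[300:]=0; m[:,:297]=0; m[:,341:]=0
    q=(P-T[:3,3])@T[:3,:3]; q=q[m]; q=q[(q[:,2]<-.012)&(q[:,2]>-.025)]; print("head top in tool",np.median(q,0).round(4),cv2.minEnclosingCircle((q[:,:2]*1000).astype(np.float32)))
E
python3 meas.py
python3 - <<'E'
from meas import *
for n,b in(("top",(400,245,420,265)),("scene",(280,100,300,120))):
    c=cam(n); hole(c,b)
E
```

```text
hole px 346.3355780022447 108.08305274971941 7.477187633514404 world [[ 0.4612 -0.2331  0.08  ]]
block ((404.2503356933594, -383.85247802734375), (457.6436767578125, 136.71160888671875), 69.27869415283203) [ 0.451  -0.2403  0.0805]
stop top z 0.1861 1115 centre mm [ 512.  -287.5] 17.5
 in tool: [0.0009 0.0001 0.0786]
head top in tool [ 0.0021  0.001  -0.018 ] ((-0.7510771751403809, 2.6249468326568604), 13.68343734741211)Traceback (most recent call last):
  File "<stdin>", line 3, in <module>
  File "meas.py", line 4, in hole
    m=(s<.6*np.median(s)).astype(np.uint8); k,cs=max(((len(q),q) for q in cv2.findContours(m,0,1)[0]),key=lambda t:cv2.contourArea(t[1]))
                                                 ~~~^^^^^^^^^^^^^^^^^^^^^^^^^^^^^^^^^^^^^^^^^^^^^^^^^^^^^^^^^^^^^^^^^^^^^^^^^^^^^^^^^^^^^
ValueError: max() iterable argument is empty
```

```bash
python3 -m inch '[0.3,0.15,0,0,0,0,15, 0.8,0.4,0,0,0,0,15, 0.8,0.39,0,0,0,0,15, 0.7,0.35,0,0,0,0,15, 0.33,0.15,0,0,0,0,15]'
python3 -m inch '[0,0,0,0,0,0,15, 0,0,0,0,0,0,15, 0,0,0,0,0,0,15, 0,0,0,0,0,0,15, 0,0,0,0,0,0,15]' >/dev/null
python3 -m inch '[0,0,0,0,0,0,15, 0,0,0,0,0,0,15, 0,0,0,0,0,0,15, 0,0,0,0,0,0,15, 0,0,0,0,0,0,15]'
python3 - <<'E'
from h import *
o=monitor.get_obs();print(o["eef_pos"],o["orientation"],o["force"])
c=cam("wrist"); cv2.imwrite("pics/w3.png",c[0][90:330,200:440,::-1]); np.savez("w3.npz",*c)
E
```

```text
time: 11.12
eef_pos: [0.4695, -0.2357, 0.2647]
orientation: [0.21, 0.978, 0.0, -0.001]
force: [-0.4, 0.7, -2.1]
finger_gap: 0.0219
grasp_force: 39.4
time: 11.95
eef_pos: [0.4712, -0.2379, 0.2646]
orientation: [0.211, 0.978, 0.0, -0.0]
force: [0.2, -0.7, -1.8]
finger_gap: 0.0216
grasp_force: 39.4
[ 0.47122801 -0.23793303  0.26463919] [ 2.10787676e-01  9.77531869e-01  3.75215976e-05 -4.47306848e-06] [ 0.20320642 -0.68653182 -1.75502174]
```

View pics/w3.png

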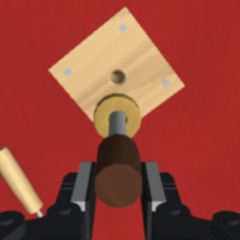

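The hole shows at crop (118,77), i.e. pixel (318,167), just beyond the stop at (318,207).

Run:
```python
from meas import *
c=list(np.load("w3.npz").values()); T=pose(monitor.get_obs())
hole(c,(306,155,331,179)); brass(c,(285,175,350,235),T)
P=cloud(c); v=P[100:180,250:390]; m=(abs(v[...,2]-.08)<.005); print(cv2.minAreaRect((v[m][:,:2]*1000).astype(np.float32)),np.median(v[m][:,2]))
# screw heads: small grey blobs on block
h=cv2.cvtColor(c[0],cv2.COLOR_RGB2HSV); s=h[95:215,245:395]; mm=((s[...,1]<45)&(s[...,2]>90)).astype(np.uint8)
n,_,st,ce=cv2.connectedComponentsWithStats(mm)
for i in range(1,n):
    if 8<st[i,4]<150: print(st[i,4],ce[i]+[245,95],onplane(c,[ce[i]+[245,95]],.081).round(4))
for n,b in(("top",(398,243,422,267)),("scene",(278,98,302,122))):
    c=cam(n); g=cv2.cvtColor(c[0],cv2.COLOR_RGB2GRAY).astype(int); s=g[b[1]:b[3],b[0]:b[2]]; w=np.clip(np.median(s)-15-s,0,None); ys,xs=np.mgrid[b[1]:b[3],b[0]:b[2]]
    print(n,s.min(),np.median(s),onplane(c,[((w*xs).sum()/w.sum(),(w*ys).sum()/w.sum())],.08).round(4) if w.sum() else None)
```

```text
hole px 319.27777777777777 166.32666666666665 6.265082359313965 world [[ 0.4615 -0.2312  0.08  ]]
stop top z 0.186 1134 centre mm [ 470.5 -237.9] 17.6
 in tool: [ 0.0007 -0.0003  0.0786]
((460.83489990234375, -234.1658172607422), (99.5788345336914, 99.65962982177734), 13.91814136505127) 0.08054317926824558
44 [322.5 117. ] [[ 0.4177 -0.208   0.081 ]]
40 [267.175 161.775] [[ 0.4349 -0.2778  0.081 ]]
39 [365.53846154 173.07692308] [[ 0.4874 -0.1905  0.081 ]]
105 [320.63809524 208.5047619 ] [[ 0.5034 -0.2486  0.081 ]]
top 162 240.0 [[ 0.4768 -0.2558  0.08  ]]
scene 133 224.0 [[ 0.4439 -0.2334  0.08  ]]
```

The block edges and the screw diagonal agree on a centre of (0.461, -0.2342). The dark spot is biased by the oblique view. I shift tool x +9.7 mm and y -0.9 mm, then come down near the mouth.

```bash
python3 -m inch '[0.16,-0.015,0,0,0,0,15, 0.16,-0.015,0,0,0,0,15, 0.165,-0.015,0,0,0,0,15, 0,0,0,0,0,0,15, 0,0,0,0,0,0,15]' >/dev/null
python3 -m inch '[0,0,0.3,0,0,0,15, 0,0,0.6,0,0,0,15, 0,0,0.7,0,0,0,15, 0,0,0.7,0,0,0,15, 0,0,0.5,0,0,0,15]'
python3 -m inch '[0,0,0.2,0,0,0,15, 0,0,0,0,0,0,15, 0,0,0,0,0,0,15, 0,0,0,0,0,0,15, 0,0,0,0,0,0,15]'
python3 - <<'E'
from meas import *
o=monitor.get_obs();T=pose(o);print(o["eef_pos"],o["orientation"],o["force"])
c=cam("wrist"); brass(c,(285,175,350,235),T)
P=cloud(c); v=P[60:200,200:440]; m=(abs(v[...,2]-.08)<.005); r=cv2.minAreaRect((v[m][:,:2]*1000).astype(np.float32)); print(r)
h=cv2.cvtColor(c[0],cv2.COLOR_RGB2HSV); s=h[50:300,200:440]; mm=((s[...,1]<45)&(s[...,2]>90)).astype(np.uint8)
n,_,st,ce=cv2.connectedComponentsWithStats(mm)
for i in range(1,n):
    if 20<st[i,4]<250: print(st[i,4],ce[i]+[200,50],onplane(c,[ce[i]+[200,50]],.081).round(4))
E
```

```text
time: 12.93
eef_pos: [0.4617, -0.2346, 0.2072]
orientation: [0.211, 0.978, 0.0, -0.001]
force: [-0.7, -1.2, -2.3]
finger_gap: 0.0214
grasp_force: 39.4
time: 13.35
eef_pos: [0.4626, -0.2349, 0.2053]
orientation: [0.211, 0.978, -0.0, 0.001]
force: [0.6, 0.3, -2.1]
finger_gap: 0.0216
grasp_force: 39.4
[ 0.46256303 -0.23494984  0.20530664] [ 2.10840199e-01  9.77520233e-01 -9.05054918e-05  7.72717823e-04] [ 0.63722185  0.30302756 -2.06265768]
stop top z 0.1267 1159 centre mm [ 462.1 -235.4] 17.9
 in tool: [ 0.0003 -0.0006  0.0786]
((460.4403076171875, -234.2457275390625), (98.64448547363281, 99.70555877685547), 13.863367080688477)
63 [324.57142857 131.63492063] [[ 0.4177 -0.2078  0.081 ]]
56 [258.51785714 184.39285714] [[ 0.4349 -0.2778  0.081 ]]
56 [375.23214286 197.60714286] [[ 0.4874 -0.1906  0.081 ]]
185 [320.83783784 213.11891892] [[ 0.4809 -0.2397  0.081 ]]
```

The rod is within about 1.3 mm. I make a small correction and go slowly into the mouth.

```bash
python3 -m inch '[0.05,0.03,0.1,0,0,0,15, 0,0,0.1,0,0,0,15, 0,0,0.1,0,0,0,15, 0,0,0.05,0,0,0,15, 0,0,0.05,0,0,0,15]'
python3 -m inch '[0,0,0.05,0,0,0,15, 0,0,0.05,0,0,0,15, 0,0,0.05,0,0,0,15, 0,0,0.05,0,0,0,15, 0,0,0.05,0,0,0,15]'
```

```text
time: 13.82
eef_pos: [0.4612, -0.2337, 0.1964]
orientation: [0.211, 0.978, 0.0, -0.0]
force: [-0.9, -0.2, -1.4]
finger_gap: 0.0214
grasp_force: 39.4
time: 14.23
eef_pos: [0.4614, -0.2338, 0.1916]
orientation: [0.211, 0.978, 0.0, 0.0]
force: [-1.4, -0.5, -1.8]
finger_gap: 0.0217
grasp_force: 39.4
```

```bash
python3 -m inch '[0,0,0.1,0,0,0,15, 0,0,0.1,0,0,0,15, 0,0,0.1,0,0,0,15, 0,0,0.1,0,0,0,15, 0,0,0.1,0,0,0,15]'
python3 -m inch '[0,0,0.1,0,0,0,15, 0,0,0.1,0,0,0,15, 0,0,0.1,0,0,0,15, 0,0,0.05,0,0,0,15, 0,0,0.05,0,0,0,15]'
python3 -m inch '[0,0,0.05,0,0,0,15, 0,0,0.05,0,0,0,15, 0,0,0.05,0,0,0,15, 0,0,0,0,0,0,15, 0,0,0,0,0,0,15]'
```

```text
time: 14.65
eef_pos: [0.4614, -0.2338, 0.1814]
orientation: [0.211, 0.978, 0.0, 0.0]
force: [-0.6, -0.2, -1.2]
finger_gap: 0.0215
grasp_force: 39.4
time: 15.07
eef_pos: [0.4613, -0.2338, 0.1735]
orientation: [0.211, 0.978, 0.0, -0.0]
force: [0.4, -0.3, -1.5]
finger_gap: 0.0216
grasp_force: 39.4
time: 15.48
eef_pos: [0.4615, -0.2339, 0.1708]
orientation: [0.211, 0.978, -0.0, 0.0]
force: [-1.1, -0.0, 2.8]
finger_gap: 0.0215
grasp_force: 39.8
```

The stop touched the block (force rose by about 4.5 N). The depth is 26 mm now. I continue in small, watched steps.

```bash
python3 -m inch '[0,0,0.05,0,0,0,15, 0,0,0.05,0,0,0,15, 0,0,0.05,0,0,0,15, 0,0,0.03,0,0,0,15, 0,0,0.02,0,0,0,15]'|sed -n 2,4p
```

```text
eef_pos: [0.4614, -0.2338, 0.1665]
orientation: [0.211, 0.978, 0.0, -0.0]
force: [-0.6, 0.2, 3.3]
```

```bash
python3 -m inch '[0,0,0.02,0,0,0,15, 0,0,0.02,0,0,0,15, 0,0,0.02,0,0,0,15, 0,0,0.01,0,0,0,15, 0,0,0,0,0,0,15]'|sed -n 2,4p
```

```text
eef_pos: [0.4613, -0.2338, 0.1652]
orientation: [0.211, 0.978, 0.0, -0.0]
force: [-0.1, -0.5, 1.7]
```

```bash
python3 -m inch '[0,0,0.02,0,0,0,15, 0,0,0.02,0,0,0,15, 0,0,0.02,0,0,0,15, 0,0,0.01,0,0,0,15, 0,0,0,0,0,0,15]'|sed -n 2,4p
```

```text
eef_pos: [0.4613, -0.2338, 0.1638]
orientation: [0.211, 0.978, 0.0, -0.0]
force: [0.0, -0.0, 2.2]
```

```bash
python3 -m inch '[0,0,0.02,0,0,0,15, 0,0,0.02,0,0,0,15, 0,0,0.02,0,0,0,15, 0,0,0.01,0,0,0,15, 0,0,0,0,0,0,15]'|sed -n 2,4p
```

```text
eef_pos: [0.4613, -0.2338, 0.1624]
orientation: [0.211, 0.978, 0.0, -0.0]
force: [0.3, -0.8, 1.8]
```

```bash
python3 -m inch '[0,0,0.02,0,0,0,15, 0,0,0.02,0,0,0,15, 0,0,0.02,0,0,0,15, 0,0,0.01,0,0,0,15, 0,0,0,0,0,0,15]'|sed -n 2,4p
```

```text
eef_pos: [0.4613, -0.2338, 0.161]
orientation: [0.211, 0.978, 0.0, -0.0]
force: [-0.4, -1.3, 2.0]
```

```bash
python3 -m inch '[0,0,0.02,0,0,0,15, 0,0,0.02,0,0,0,15, 0,0,0.02,0,0,0,15, 0,0,0.01,0,0,0,15, 0,0,0,0,0,0,15]'|sed -n 2,4p
```

```text
eef_pos: [0.4613, -0.2338, 0.1596]
orientation: [0.211, 0.978, 0.0, -0.0]
force: [-0.2, -1.9, 2.7]
```

```bash
python3 -m inch '[0,0,0.02,0,0,0,15, 0,0,0.02,0,0,0,15, 0,0,0.02,0,0,0,15, 0,0,0.01,0,0,0,15, 0,0,0,0,0,0,15]'|sed -n 2,4p
```

```text
eef_pos: [0.4613, -0.2338, 0.1582]
orientation: [0.211, 0.978, 0.0, -0.0]
force: [0.5, -0.9, 2.3]
```

```bash
python3 -m inch '[0,0,0.02,0,0,0,15, 0,0,0.02,0,0,0,15, 0,0,0.02,0,0,0,15, 0,0,0.01,0,0,0,15, 0,0,0,0,0,0,15]'|sed -n 2,4p
```

```text
eef_pos: [0.4613, -0.2338, 0.1568]
orientation: [0.211, 0.978, 0.0, -0.0]
force: [-0.3, -1.2, 1.6]
```

```bash
python3 -m inch '[0,0,0.02,0,0,0,15, 0,0,0.02,0,0,0,15, 0,0,0.02,0,0,0,15, 0,0,0.01,0,0,0,15, 0,0,0,0,0,0,15]'|sed -n 2,4p
```

```text
eef_pos: [0.4613, -0.2338, 0.1554]
orientation: [0.211, 0.978, 0.0, -0.0]
force: [-0.8, -0.2, 2.0]
```

```bash
python3 -m inch '[0,0,0.02,0,0,0,15, 0,0,0.02,0,0,0,15, 0,0,0.02,0,0,0,15, 0,0,0.01,0,0,0,15, 0,0,0,0,0,0,15]'|sed -n 2,4p
```

```text
eef_pos: [0.4613, -0.2338, 0.154]
orientation: [0.211, 0.978, 0.0, -0.0]
force: [0.0, -1.3, 2.4]
```

```bash
python3 -m inch '[0,0,0.02,0,0,0,15, 0,0,0.02,0,0,0,15, 0,0,0.02,0,0,0,15, 0,0,0.01,0,0,0,15, 0,0,0,0,0,0,15]'|sed -n 2,4p
```

```text
eef_pos: [0.4613, -0.2338, 0.1526]
orientation: [0.211, 0.978, 0.0, -0.0]
force: [-1.9, -1.7, 2.1]
```

```bash
python3 -m inch '[0,0,0.02,0,0,0,15, 0,0,0.02,0,0,0,15, 0,0,0.02,0,0,0,15, 0,0,0.01,0,0,0,15, 0,0,0,0,0,0,15]'|sed -n 2,4p
```

```text
eef_pos: [0.4613, -0.2338, 0.1512]
orientation: [0.211, 0.978, 0.0, -0.0]
force: [-1.6, -0.7, 1.6]
```

```bash
python3 -m inch '[0,0,0.02,0,0,0,15, 0,0,0.02,0,0,0,15, 0,0,0.02,0,0,0,15, 0,0,0.01,0,0,0,15, 0,0,0,0,0,0,15]'|sed -n 2,4p
```

```text
eef_pos: [0.4613, -0.2338, 0.1498]
orientation: [0.211, 0.978, 0.0, -0.0]
force: [-0.5, -0.9, 1.5]
```

```bash
python3 -m inch '[0,0,0.02,0,0,0,15, 0,0,0.02,0,0,0,15, 0,0,0.02,0,0,0,15, 0,0,0.01,0,0,0,15, 0,0,0,0,0,0,15]'|sed -n 2,4p
```

```text
eef_pos: [0.4613, -0.2338, 0.1484]
orientation: [0.211, 0.978, 0.0, -0.0]
force: [-0.7, -0.5, 2.4]
```

```bash
python3 -m inch '[0,0,0.02,0,0,0,15, 0,0,0.02,0,0,0,15, 0,0,0.02,0,0,0,15, 0,0,0.01,0,0,0,15, 0,0,0,0,0,0,15]'|sed -n 2,4p
```

```text
eef_pos: [0.4613, -0.2338, 0.147]
orientation: [0.211, 0.978, 0.0, -0.0]
force: [-0.2, -1.2, 2.0]
```

```bash
python3 -m inch '[0,0,0.02,0,0,0,15, 0,0,0.02,0,0,0,15, 0,0,0.02,0,0,0,15, 0,0,0.01,0,0,0,15, 0,0,0,0,0,0,15]'|sed -n 2,4p
```

```text
eef_pos: [0.4613, -0.2338, 0.1456]
orientation: [0.211, 0.978, 0.0, -0.0]
force: [-0.4, -0.6, 3.1]
```

```bash
python3 -m inch '[0,0,0.02,0,0,0,15, 0,0,0.02,0,0,0,15, 0,0,0.01,0,0,0,15, 0,0,0,0,0,0,15, 0,0,0,0,0,0,15]'|sed -n 2,4p
```

```text
eef_pos: [0.4619, -0.2339, 0.1455]
orientation: [0.211, 0.978, -0.0, 0.001]
force: [-1.3, -0.2, 9.4]
```

Floor reached: z stopped at 0.1455 and force rose from about 2 to 9.4 N, so the floor carries about 7 N. I hold it for over two seconds.

```bash
python3 -m inch '[0,0,0,0,0,0,15, 0,0,0,0,0,0,15, 0,0,0,0,0,0,15, 0,0,0,0,0,0,15, 0,0,0,0,0,0,15]'|sed -n 2,4p
python3 -m inch '[0,0,0,0,0,0,15, 0,0,0,0,0,0,15, 0,0,0,0,0,0,15, 0,0,0,0,0,0,15, 0,0,0,0,0,0,15]'|sed -n 4p
python3 -m inch '[0,0,0,0,0,0,15, 0,0,0,0,0,0,15, 0,0,0,0,0,0,15, 0,0,0,0,0,0,15, 0,0,0,0,0,0,15]'|sed -n 4p
python3 -m inch '[0,0,0,0,0,0,15, 0,0,0,0,0,0,15, 0,0,0,0,0,0,15, 0,0,0,0,0,0,15, 0,0,0,0,0,0,15]'|sed -n 4p
python3 -m inch '[0,0,0,0,0,0,15, 0,0,0,0,0,0,15, 0,0,0,0,0,0,15, 0,0,0,0,0,0,15, 0,0,0,0,0,0,15]'|sed -n 4p
python3 -m inch '[0,0,0,0,0,0,15, 0,0,0,0,0,0,15, 0,0,0,0,0,0,15, 0,0,0,0,0,0,15, 0,0,0,0,0,0,15]'|sed -n 1,4p
```

```text
eef_pos: [0.4619, -0.2339, 0.1455]
orientation: [0.211, 0.978, -0.0, 0.001]
force: [-1.4, -1.6, 9.3]
force: [-1.1, -1.0, 9.6]
force: [-1.0, -0.8, 8.7]
force: [-1.0, -1.0, 10.4]
force: [-1.4, -0.5, 9.3]
time: 25.07
eef_pos: [0.4619, -0.2339, 0.1455]
orientation: [0.211, 0.978, -0.0, 0.001]
force: [-1.3, -0.4, 10.0]
```

Held steadily for 2.5 s. I relieve 0.6 mm, then open gently and retreat upward.

```bash
python3 -m inch '[0,0,-0.01,0,0,0,15, 0,0,-0.01,0,0,0,15, 0,0,-0.01,0,0,0,15, 0,0,0,0,0,0,15, 0,0,0,0,0,0,15]' 20|sed -n 2,6p
python3 -m inch '[0,0,0,0,0,0,20, 0,0,0,0,0,0,22, 0,0,0,0,0,0,24, 0,0,0,0,0,0,26, 0,0,0,0,0,0,30]'|sed -n 2,6p
python3 -m inch '[0,0,0,0,0,0,36, 0,0,0,0,0,0,45, 0,0,0,0,0,0,60, 0,0,0,0,0,0,60, 0,0,0,0,0,0,60]'|sed -n 2,6p
python3 - <<'E'
from h import *
c=cam("scene"); crop(c,235,30,345,150,4,"pics/r1.png")
E
```

```text
eef_pos: [0.4618, -0.2337, 0.1455]
orientation: [0.211, 0.978, 0.0, 0.0]
force: [-0.3, -1.5, 5.0]
finger_gap: 0.0217
grasp_force: 40.1
eef_pos: [0.4611, -0.2332, 0.1448]
orientation: [0.211, 0.978, 0.0, -0.0]
force: [-0.1, -0.3, -0.1]
finger_gap: 0.0297
grasp_force: 0.0
eef_pos: [0.4614, -0.2337, 0.1452]
orientation: [0.211, 0.978, 0.0, -0.0]
force: [-0.1, 1.0, 0.9]
finger_gap: 0.0598
grasp_force: 0.0
```

View pics/r1.png

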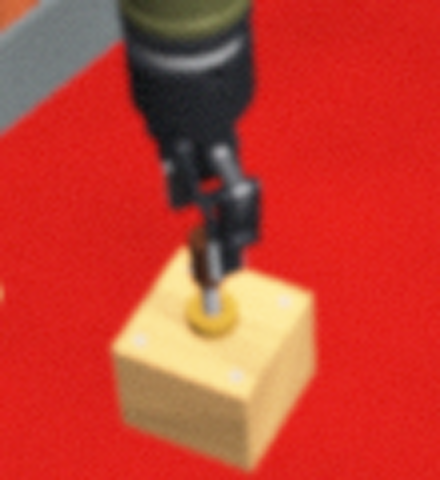

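The gauge stands upright with its stop on the block and the fingers are open. I retreat straight up and verify.

```bash
python3 -m inch '[0,0,-0.2,0,0,0,60, 0,0,-0.3,0,0,0,60, 0,0,-0.5,0,0,0,60, 0,0,-0.7,0,0,0,60, 0,0,-0.8,0,0,0,60]'|sed -n 2,4p
python3 -m inch '[0,0,-0.8,0,0,0,60, 0,0,-0.8,0,0,0,60, 0,0,-0.5,0,0,0,60, 0,0,0,0,0,0,60, 0,0,0,0,0,0,60]'|sed -n 2,4p
python3 -m inch '[-0.8,0,0,0,0,0,60, -0.8,0,0,0,0,0,60, -0.8,0,0,0,0,0,60, 0,0,0,0,0,0,60, 0,0,0,0,0,0,60]'|sed -n 1,4p
python3 -m inch '[0,0,0,0,0,0,60, 0,0,0,0,0,0,60, 0,0,0,0,0,0,60, 0,0,0,0,0,0,60, 0,0,0,0,0,0,60]'|sed -n 1,4p
python3 - <<'E'
from meas import *
T=pose(monitor.get_obs()); c=cam("wrist"); cv2.imwrite("pics/e1.png",c[0][:,:,::-1])
P=cloud(c); near=(np.hypot(P[...,0]-.4615,P[...,1]+.234)<.03)&(c[1]>0)
for a,b in((.088,.099),(.155,.175)):
    q=P[near&(P[...,2]>a)&(P[...,2]<b)]
    if len(q)>5: z=np.median(q[:,2]); q=q[abs(q[:,2]-z)<.003]; print(len(q),z.round(4),cv2.minEnclosingCircle((q[:,:2]*1000).astype(np.float32)))
E
```

```text
eef_pos: [0.461, -0.2336, 0.1959]
orientation: [0.211, 0.978, 0.0, -0.0]
force: [0.0, 0.9, 0.5]
eef_pos: [0.4616, -0.2339, 0.2379]
orientation: [0.211, 0.978, -0.0, 0.001]
force: [-0.1, -0.1, 0.6]
time: 27.62
eef_pos: [0.5046, -0.2533, 0.2361]
orientation: [0.211, 0.978, 0.0, -0.001]
force: [-0.1, 0.5, 0.2]
time: 28.03
eef_pos: [0.5048, -0.2535, 0.2374]
orientation: [0.211, 0.978, 0.0, -0.0]
force: [0.3, 0.1, -0.1]
458 0.0948 ((460.7836608886719, -234.57875061035156), 17.22180938720703)
870 0.1636 ((460.69879150390625, -234.9967498779297), 11.486906051635742)
```

View pics/e1.png

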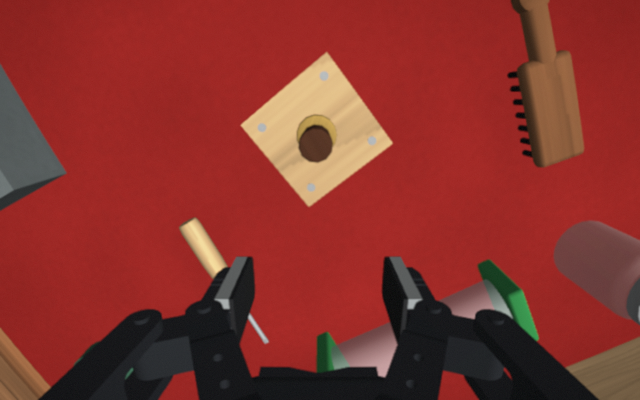

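The gauge is upright at (316,140), with its stop top at 0.0948 (flush, block top reads 0.0805) and its head top at 0.1636, so the hole is about 51.5 mm deep.

```bash
python3 -c "
from workcell import ticket
print(ticket.hand_in())"
```

```text
the job is handed in; nothing more can be done
None
```

The job is handed in, though the hand-in gave no verdict: the gauge stands upright and released in the hole, its stop resting on the block at a depth of about 51.5 mm, after an estimated 7 N on the floor held for 2.5 s.

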